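# Two kits for hanging the exhibition

### The arm

A 6-joint arm with a two-finger parallel gripper is mounted at the origin on the work surface. World frame = base frame: x ahead of the robot, y to its left, z up, the work surface at z = 0. Lengths are in m, angles in degrees, forces in N, time in s.
With the tool pointing down it reaches from about 0.425 to 1.125 m from the base axis. Payload 14.9 kg.
Tool frame: the origin (TCP) lies midway between the tips of the shut fingers; the grasp point (between the pads) lies 19 mm behind it; z points along the fingers, y is the line along which they close (so a half turn about z gives the same grasp; the last joint's range is limited). The gripper opens to 91 mm and grips with 3 to 60 N. Pads are 32 mm wide; open, the fingers measure 118 mm over their backs; the gripper's body (76 mm by 178 mm) begins 60 mm behind the grasp point.
Start: joints at [-67.454, 21.709, 99.362, -0, 58.929, -1.908], TCP at [0.29, -0.637, 0.214] pointing down, gripper open.
Joint ranges: [-158.91, 158.91], [-42.39, 125.64], [0.06, 152.35], [-60.88, 240.88], [17.5, 164.5], [-176.32, 176.32]. Speed limits (degrees/s): [108.29, 108.29, 136.94, 180, 180, 180].

### API

Orientations are given as a 3x3 rotation matrix whose columns are the frame's x, y, z axes.
In Python, from rig import arm gives the robot as it stands.
- The arm moves only by the tool carry_out, never from a script. Its argument "targets" is one flat list of numbers, 5 for each row, row after row: the finger opening in m, from 0 to 0.0912, then the shift along the tool's x, y, z in m, then the turn about the tool's z in rad. In form: [fingers, x, y, z, spin, fingers, x, y, z, spin, ...]. A call has 1 to 8 rows; each row is the pose to reach, as a shift and turn from the pose commanded when the call began, along the tool's axes at that moment; what a row does not reach only later rows make up. A row lasts 1/8 s, in which the tool goes at most 62.5 mm and 10.7 degrees, less where a joint would pass 70% of its speed; a pose out of reach is approached as far as the arm can. A call with a gripper value outside its range is refused whole. The fingers move at their own pace and stop on an object; "grip_force" is the grip in N (left out, the last holds). Time passes only in rows, so rows that repeat a pose let the fingers close. It gives the time, the measured TCP pose, the force, the opening and the grip force at its end, in the units of the state.
- arm.get_obs(): the state, without advancing time (a new reading comes with each control period).
- arm.capture(name): name is "scene" or "top" or "wrist"; returns a dict with "image" (400x640x3 uint8, red, green, blue), "depth" (400x640 float32, m along the optical axis (not along the pixel's ray), 0 where there is no reading), "mtx" (3x3 intrinsics, pixels), "R" (3x3) and "t" (3): a world point X has camera coordinates R X + t. Camera axes: x right, y down, z forward; pixel columns grow to the right and rows downward; lengths in m; the calibration is good to about 2 mm. The wrist camera is an equidistant fisheye: a pixel r from the principal point sees the ray r / f radians off the axis. A picture is of the moment at which its call begins.
- arm.finish_job(): hands the job in; it is judged then, once.
Trained networks look in the newest picture that a camera, given by its name, has taken for a name from the list of things; names that differ only in an ending like _2 or _b are one class to them, and where a whole thing is asked for, a point or a joint stands for the part that bears it (a point fixed in the world has none). Each returns a list of dicts, best first, with "confidence" (0 to 1); they miss things now and then, are a little off and sometimes report something else, mostly with a low value. They report only what shows in the picture. A call takes as long as a camera call. They do not tell look-alikes from the thing itself.
- arm.search_frame(query, camera): "extent" ([centre column, centre row, width, height] in pixels, round what is visible of it).
- arm.cut_out(query, camera): "pixels" (400x640 bool, what is visible of it) and "extent" ([centre column, centre row, width, height] in pixels, round what is visible of it).
The state is a dict: "clock": time; "qpos": joint angles; "dq": joint speeds; "effort": joint torques, N m; "tcp_pos": TCP position; "tool_rot": TCP orientation; "wrist_force": force on the tool from outside, world axes, zero at the start; "moment": the same for the moment, N m; "gripper_width": opening from 0.0 (shut) to 1.0 (fully open); "grip_force": force on a finger pad.
Only numpy, scipy, OpenCV 4.12 (cv2) and the standard library are available. Lean on these libraries where they do the work, as an engineer would, in place of code of your own. Each camera call takes 0.05 s, during which the arm holds its last target. There are 200 camera calls.

### The job

Make up the two kits for today's hanging. The red tray is for the pictures: put the yellow spirit level in its long narrow compartment, the blue masking tape in the larger of the other two and the orange tub of nails in the smaller one; the grey tray is for the wall captions: the white double-sided tape goes in its square compartment and the banded bundle of captions in the oblong one. Everything should stand on the floor of its compartment the same way up as it stands on the table now, and leave the brown parcel tape and the round metal tin where they are.

Things in the scene. Friction and masses are not known exactly. Their poses are not given: they have to be found in the camera images.
- red_tray: Fixed red tray, 161 x 145 mm (x, y), floor 3 mm thick, rim 12 and ribs 10 mm above the table. Origin: centre of its underside, z up, yaw +-0.35. Compartment centres in its frame, clear size (x, y), mm: long narrow, level: (0, -41.5), 153 x 54; larger, blue tape: (-33.5, 28.5), 86 x 80; smaller, nail tub: (44.5, 28.5), 64 x 80. Left or right of the stock.
- grey_tray: Fixed grey tray, 207 x 88 mm (x, y), floor 3 mm thick, rim 12 and rib 10 mm above the table. Origin: centre of its underside, z up, yaw +-0.35. Compartment centres in its frame, clear size (x, y), mm: square, white tape: (-59.5, 0), 80 x 80; oblong, captions: (41.5, 0), 116 x 80. On the other side of the stock from the red tray.
- level_center (a point): Yellow pocket spirit level standing on the table, 120 mm long (its x), 20 mm thick (its y), 40 mm high, green vial in its top edge; 80 to 155 g; rigid. Origin: its centre, half-way up. Held by its upper half, it goes into its compartment with the fingers above the tray's rim. Long axis x, up axis z.
- blue_tape_center (a point): Roll of blue masking tape lying flat, 56 mm outer diameter, 38 mm high, hole 28 mm; 40 to 85 g; rigid. Origin: its centre, half-way up. Held by its upper half, it goes into its compartment with the fingers above the tray's rim. Axis z up.
- white_tape_center (a point): Roll of white double-sided tape with a green core lying flat, 56 mm outer diameter, 38 mm high, hole 28 mm; 40 to 85 g; rigid. Origin: its centre, half-way up. Held by its upper half, it goes into its compartment with the fingers above the tray's rim. Axis z up.
- nail_tub_center (a point): Orange round plastic tub of picture nails with a screw lid, 44 mm diameter, 44 mm high; 60 to 130 g; rigid. Origin: its centre, half-way up. Held by its upper half, it goes into its compartment with the fingers above the tray's rim. Axis z up.
- captions_center (a point): Bundle of eight white foam-board wall captions held by two green rubber bands, a dark picture in the middle of the top one; 92 mm long (its x), 56 mm wide (its y), 40 mm high; 55 to 115 g; one rigid piece. Origin: its centre, half-way up. Held by its upper half, it goes into its compartment with the fingers above the tray's rim. Long axis x, up axis z.
- brown_tape_center (a point): Roll of brown parcel tape lying flat among the stock, 56 mm outer diameter, 38 mm high, loose; not wanted, stays where it is. Origin: its centre, half-way up. 
- tin_center (a point): Flat round grey metal tin with a lid among the stock, 58 mm diameter, 22 mm high, loose; not wanted, stays where it is. Origin: its centre, half-way up. 
Mind the look-alikes: they are no part of the job. What is shaped like the red_tray but black is not meant.

How it is judged (in metres and radians):
At the end, for the whole second after the job is handed in: All five things rest, released, on the floor of their own compartments: centre within the compartment's play plus 3 mm, at most 4 mm too high, tilt under 0.1 rad, same way up. Level, blue tape and tub in the red tray; white tape and captions in the grey one (x of level_center in the frame of red_tray between -0.019 and 0.019 m and y of level_center in the frame of red_tray between -0.0605 and -0.0225 m and z of level_center in the frame of red_tray below 0.027 m and angle between each of level_center, blue_tape_center, nail_tub_center, white_tape_center, captions_center's own z axis and vertical below 0.1 rad and linear speed of each of level, blue_tape, nail_tub, white_tape, captions below 0.02 m/s and x of blue_tape_center in the frame of red_tray between -0.0515 and -0.0155 m and y of blue_tape_center in the frame of red_tray between 0.0135 and 0.0435 m and z of blue_tape_center in the frame of red_tray below 0.026 m and x of nail_tub_center in the frame of red_tray between 0.0315 and 0.0575 m and y of nail_tub_center in the frame of red_tray between 0.0075 and 0.0495 m and z of nail_tub_center in the frame of red_tray below 0.029 m and x of white_tape_center in the frame of grey_tray between -0.0745 and -0.0445 m and y of white_tape_center in the frame of grey_tray between -0.015 and 0.015 m and z of white_tape_center in the frame of grey_tray below 0.026 m and x of captions_center in the frame of grey_tray between 0.0265 and 0.0565 m and y of captions_center in the frame of grey_tray between -0.015 and 0.015 m and z of captions_center in the frame of grey_tray below 0.027 m); the robot touches nothing.
It fails at once if the brown parcel tape is moved more than 20 mm (distance of brown_tape_center from where it was at the start of the episode above 0.02 m).
It fails at once if the metal tin is moved more than 20 mm (distance of tin_center from where it was at the start of the episode above 0.02 m).
It also fails if it takes over 115 s, if anything falls off the work surface, if the arm or the gripper's body presses on something with over 40 N, if the wrist force passes 120 N, or if a joint passes its speed limit or range.

## Working session

There is one attempt and no reset: what is moved stays moved. The work goes in short steps, Python scripts to look and compute and a tool call to move; the robot and the scene stay as the last step left them, time stands still between calls to the robot, and variables do not carry over. Pictures are saved under pics/ and viewed, at most 14 in all, crops included, and the job is handed in when it is done.

Besides the shell and the picture viewer there is one more tool, called after "Call:" as a command line: name --argument value ..., lists and objects as JSON in quotes. carry_out: Moves the arm, as the interface text tells. Its arguments: {"type":"object","properties":{"targets":{"type":"array"},"grip_force":{"type":"number"}},"required":["targets"]}

```bash
mkdir -p pics; ls; python3 - <<'E'
from rig import arm
import cv2,numpy as np
for c in ("scene","top"):
    d=arm.capture(c); cv2.imwrite(f"pics/{c}0.png",d["image"][:,:,::-1]); np.savez(f"{c}0.npz",**d)
    for q in ["red_tray","grey_tray","level_center","blue_tape_center","white_tape_center","nail_tub_center","captions_center","brown_tape_center","tin_center"]:
        print(c,q,[(np.round(r["extent"]).astype(int).tolist(),round(r["confidence"],2)) for r in arm.search_frame(q,c)][:4])
print(arm.get_obs())
E
```

```text
pics
scene red_tray [([441, 230, 82, 52], 0.77), ([366, 293, 88, 73], 0.56)]
scene grey_tray [([216, 172, 72, 38], 0.95)]
scene level_center [([292, 212, 37, 31], 0.73)]
scene blue_tape_center [([275, 192, 20, 18], 0.78)]
scene white_tape_center [([366, 292, 88, 70], 0.68), ([225, 232, 21, 21], 0.66), ([292, 213, 39, 33], 0.19)]
scene nail_tub_center [([286, 272, 23, 26], 0.7)]
scene captions_center [([332, 230, 40, 33], 0.57)]
scene brown_tape_center [([211, 210, 24, 23], 0.83), ([366, 294, 92, 73], 0.64)]
scene tin_center [([256, 254, 21, 21], 0.69)]
top red_tray [([169, 170, 82, 87], 0.95), ([194, 309, 71, 74], 0.68), ([286, 111, 24, 27], 0.22)]
top grey_tray [([470, 163, 43, 93], 0.95)]
top level_center [([321, 184, 29, 56], 0.92)]
top blue_tape_center [([375, 195, 32, 20], 0.76)]
top white_tape_center [([338, 99, 22, 33], 0.97)]
top nail_tub_center [([240, 117, 26, 25], 0.77)]
top captions_center [([262, 199, 35, 50], 0.68)]
top brown_tape_center [([389, 108, 27, 28], 0.79), ([374, 196, 34, 26], 0.57)]
top tin_center [([287, 112, 23, 26], 0.71)]
{'clock': 1.0, 'qpos': array([-6.74557932e+01,  2.17086575e+01,  9.93623579e+01,  6.07143618e-04,
        5.89282242e+01, -1.90850541e+00]), 'dq': array([ 0.05179126,  0.04833465,  0.04714217, -0.04727522,  0.00454119,
       -0.02580933]), 'effort': array([-1.20352583e-03, -7.63722396e+01, -4.34745455e+01,  6.50358782e-02,
        3.90928891e-02, -3.12634143e-05]), 'tcp_pos': array([ 0.28975655, -0.63723143,  0.21394032]), 'tool_rot': array([[ 9.10305482e-01,  4.13937108e-01,  1.34709795e-05],
       [ 4.13937108e-01, -9.10305482e-01, -8.77765459e-06],
       [ 8.62930957e-06,  1.35664854e-05, -1.00000000e+00]]), 'wrist_force': array([ 0.00112719,  0.38378835, -0.41816238]), 'moment': array([-0.01927818, -0.00436322,  0.00475392]), 'grip_force': 0.0, 'gripper_width': 0.9989771507658173}
```

```bash
python3 - <<'E'
import cv2
a=cv2.imread("pics/top0.png")[60:360,120:520]; cv2.imwrite("pics/top0c.png",cv2.resize(a,(800,600),interpolation=cv2.INTER_CUBIC))
E
```

```text
(no output)
```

View pics/top0c.png

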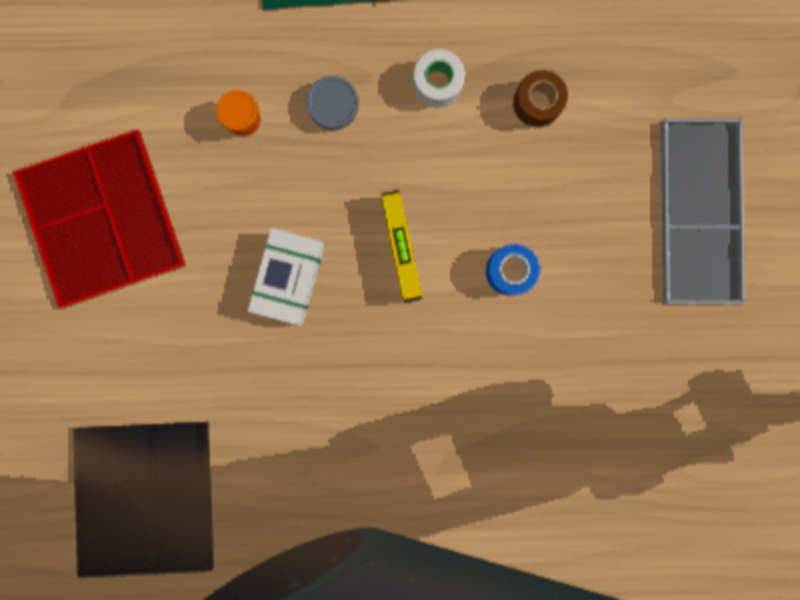

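View pics/scene0.png

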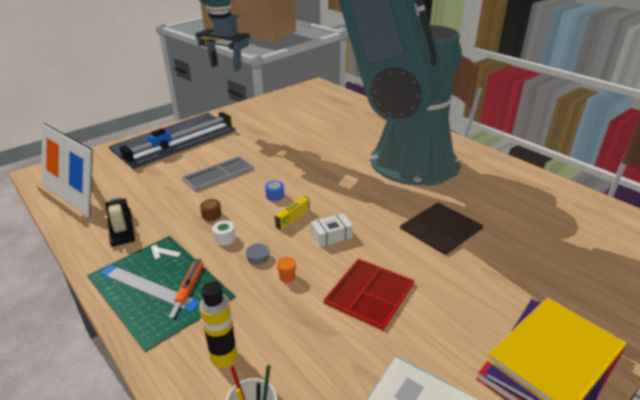

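The top crop (2x, offset 120,60) shows these look-alikes:
- **Trays:** red tray at full-frame (169,170); the black one at (191,309) is the decoy; grey tray at (470,163).
- **Rolls:** white with green core at (339,98), brown at (390,108), which stays, and blue at (376,194).
- **Round things:** orange tub at (239,116); the grey tin at (286,111) stays.
- **Others:** level at (321,183), captions at (263,198).

In the red tray the long compartment is on the image right and the larger of the other two is at the bottom. In the grey tray the square compartment is at the bottom.

```bash
cat > h.py <<'E'
import numpy as np,cv2
def cloud(d):
    v,u=np.mgrid[0:400,0:640]; K=d["mtx"]; z=d["depth"]
    c=np.stack([(u-K[0,2])/K[0,0]*z,(v-K[1,2])/K[1,1]*z,z],-1)
    return (c-d["t"])@d["R"]
def rect(p):
    (c,s,a)=cv2.minAreaRect((p[:,:2]*1000).astype(np.float32))
    if s[0]<s[1]: s=s[::-1]; a+=90
    return np.round(c,1),np.round(s,1),round((a+90)%180-90,1)
E
python3 - <<'E'
from h import *
d=dict(np.load("top0.npz")); W=cloud(d); hsv=cv2.cvtColor(d["image"],cv2.COLOR_RGB2HSV)
print(d["mtx"],-d["R"].T@d["t"],d["R"])
boxes=dict(red=(169,170,50,50,-.1,.03),grey=(470,163,30,55,.005,.03),level=(321,184,22,36,.03,.06),blue=(376,194,20,20,.03,.06),white=(339,98,20,20,.03,.06),tub=(239,116,18,18,.036,.06),cap=(263,198,26,32,.03,.06),brown=(390,108,20,20,.03,.06),tin=(286,111,20,20,.014,.06))
for n,(u,v,a,b,lo,hi) in boxes.items():
    s=np.s_[v-b:v+b,u-a:u+a]; w=W[s]; m=(d["depth"][s]>0)&(w[...,2]>lo)&(w[...,2]<hi)
    if n=="red": H=hsv[s]; m&=((H[...,0]<6)|(H[...,0]>174))&(H[...,1]>180)
    m=cv2.morphologyEx(m.astype(np.uint8),cv2.MORPH_CLOSE,np.ones((3,3)))>0
    k,l,st,_=cv2.connectedComponentsWithStats(m.astype(np.uint8)); m=l==1+st[1:,4].argmax()
    p=w[m]; print(n,*rect(p),"z",np.round(np.percentile(p[:,2],[5,50,95])*1000),"n",len(p))
E
```

```text
[[414.30394848   0.         319.46660005]
 [  0.         414.30394848 204.19900359]
 [  0.           0.           1.        ]] [0.39814114 0.00662709 0.92375946] [[-0.01932847 -0.99971627  0.01392119]
 [-0.99891527  0.01871926 -0.04263646]
 [ 0.04236377 -0.01473019 -0.99899366]]
red [512.8 209.4] [421.3 199.1] 85.8 z [-0.  3. 11.] n 4796
grey [ 512.7 -193.1] [408.6 212.4] -87.6 z [ 2.  9. 13.] n 983
level [470.2  -9.7] [143.2  36.4] 1.5 z [37. 39. 42.] n 524
blue [422.3 -80.6] [172.7  54.6] -57.0 z [34. 37. 40.] n 406
white [544.6 -39. ] [301.9  54.7] -7.0 z [33. 37. 40.] n 407
tub [529.5  83.9] [301.6  43.4] 38.7 z [39. 42. 45.] n 349
cap [438.4  71.9] [147.9  91.9] 73.6 z [37. 39. 42.] n 1149
brown [526.  -98.2] [326.1  54.5] -29.8 z [33. 37. 40.] n 415
tin [533.4  51. ] [279.   56.6] 6.7 z [17. 20. 23.] n 552
```

```bash
python3 - <<'E'
from h import *
d=dict(np.load("top0.npz")); W=cloud(d); hsv=cv2.cvtColor(d["image"],cv2.COLOR_RGB2HSV); C=-d["R"].T@d["t"]
def plane(u,v,z):
    r=np.c_[(u-d["mtx"][0,2])/d["mtx"][0,0],(v-d["mtx"][1,2])/d["mtx"][1,1],np.ones(len(u))]@d["R"]
    return C+r*((z-C[2])/r[:,2])[:,None]
boxes=dict(red=(169,170,50,50,-.1,.03),grey=(470,163,30,55,.005,.03),level=(321,184,22,36,.03,.06),blue=(376,194,20,20,.03,.06),white=(339,98,20,20,.03,.06),tub=(239,116,18,18,.036,.06),cap=(263,198,26,32,.03,.06),brown=(390,108,20,20,.03,.06),tin=(286,111,20,20,.014,.06))
for n,(u,v,a,b,lo,hi) in boxes.items():
    s=np.s_[v-b:v+b,u-a:u+a]; w=W[s]; m=(d["depth"][s]>0)&(w[...,2]>lo)&(w[...,2]<hi)
    H=hsv[s]
    if n=="red": m=((H[...,0]<6)|(H[...,0]>174))&(H[...,1]>180)
    if n=="grey": m=H[...,1]<70
    k,l,st,_=cv2.connectedComponentsWithStats(m.astype(np.uint8)); m=l==1+st[1:,4].argmax()
    p=w[m]
    if n in("red","grey"):
        vv,uu=np.nonzero(m); p=plane(uu+u-a,vv+v-b,.012)
    md=np.round(np.mean(p,0)*1000,1); print(n,*rect(p),"mean",md,"n",len(p))
E
```

```text
red [521.1 322.8] [159.7 145.9] 18.2 mean [520.8 322.9  12. ] n 4796
grey [ 518.3 -345.6] [205.9  91.5] -1.2 mean [ 517.4 -345.6   12. ] n 3805
level [481.5  -9.4] [119.8  20. ] 10.8 mean [481.3  -9.3  39.3] n 519
blue [ 454.3 -129.6] [54.2 54.2] 85.3 mean [ 454.4 -129.8   37.2] n 401
white [667.4 -53.8] [55. 54.] -74.4 mean [666.7 -53.5  36.8] n 403
tub [630.1 164.5] [43.4 42.6] 43.8 mean [630.3 164.4  42. ] n 346
cap [451.3 115.5] [91.9 57.1] -16.3 mean [450.9 115.4  39.3] n 1145
brown [ 643.5 -165.1] [55.7 53.9] -3.0 mean [ 642.4 -165.2   36.8] n 414
tin [643.4  64. ] [56.7 55.1] -2.0 mean [643.3  63.7  20.3] n 547
```

Call:
carry_out --targets '[0.08,0.018,-0.012,0.002,0.02,0.08,0.061,-0.039,0.008,0.07,0.08,0.112,-0.071,0.015,0.13,0.08,0.162,-0.104,0.022,0.2,0.08,0.212,-0.136,0.03,0.26,0.08,0.263,-0.168,0.037,0.32,0.08,0.313,-0.2,0.044,0.38,0.08,0.36,-0.23,0.05,0.4267]'

```text
clock: 2.0
tcp_pos: [0.5232, -0.2771, 0.1639]
tool_rot: [[1.0, -0.001, 0.0], [-0.001, -1.0, -0.0], [0.0, 0.0, -1.0]]
wrist_force: [0.5, -1.0, -0.1]
gripper_width: 0.875
grip_force: 0.0
```

Call:
carry_out --targets '[0.08,0.026,-0.041,0.008,0,0.08,0.052,-0.081,0.016,0,0.08,0.078,-0.122,0.024,0,0.08,0.104,-0.162,0.032,0,0.08,0.126,-0.196,0.04,0,0.08,0.14,-0.218,0.044,0,0.08,0.1445,-0.225,0.044,0,0.08,0.1445,-0.225,0.044,0]'

```text
clock: 3.0
tcp_pos: [0.6667, -0.0542, 0.1201]
tool_rot: [[1.0, 0.0, 0.0], [0.0, -1.0, -0.0], [0.0, 0.0, -1.0]]
wrist_force: [-0.1, -0.3, -0.6]
gripper_width: 0.879
grip_force: 0.0
```

```bash
python3 - <<'E'
from rig import arm
import cv2
d=arm.capture("wrist"); cv2.imwrite("pics/w1.png",d["image"][:,:,::-1]); print(arm.get_obs()["tcp_pos"],arm.get_obs()["qpos"])
E
```

```text
[ 0.66648826 -0.05455843  0.12016035] [-6.67423818e+00  2.56134345e+01  1.05174696e+02 -7.50143884e-03
  4.92081913e+01  8.33485347e+01]
```

View pics/w1.png

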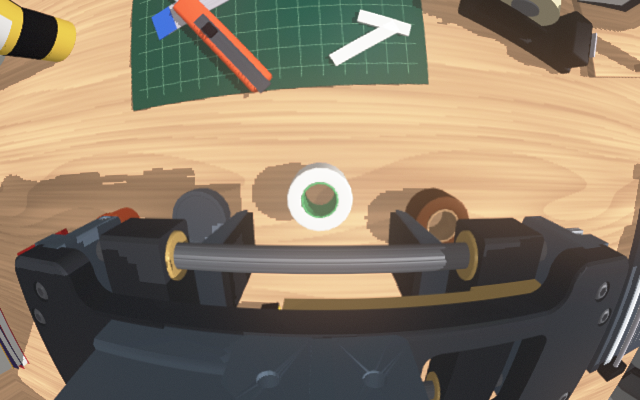

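The white roll with the green core (320,197) is centred between the fingers. Brown (440,213) and the tin (203,213) are clear at the sides, so I'll descend and grip.

Call:
carry_out --targets '[0.08,0,0,0.03,0,0.08,0,0,0.065,0,0.08,0,0,0.09,0,0.08,0,0,0.1,0,0.08,0,0,0.1,0,0.05,0,0,0.1,0,0.05,0,0,0.1,0,0.045,0,0,0.1,0]' --grip_force 25

```text
clock: 4.05
tcp_pos: [0.6672, -0.0538, 0.0207]
tool_rot: [[1.0, 0.0, 0.001], [0.0, -1.0, -0.0], [0.001, 0.0, -1.0]]
wrist_force: [-0.9, 1.1, 5.5]
gripper_width: 0.605
grip_force: 25.0
```

Call:
carry_out --targets '[0.045,0,0,-0.03,0,0.045,0,0,-0.075,0,0.045,-0.02,0.028,-0.09,0,0.045,-0.052,0.073,-0.09,0,0.045,-0.087,0.121,-0.09,0,0.045,-0.122,0.17,-0.09,0,0.045,-0.157,0.219,-0.09,0,0.045,-0.18,0.251,-0.09,0]'

```text
clock: 5.05
tcp_pos: [0.4852, -0.3065, 0.1102]
tool_rot: [[1.0, -0.001, 0.0], [-0.001, -1.0, -0.0], [0.0, 0.0, -1.0]]
wrist_force: [-0.1, 0.5, -1.0]
gripper_width: 0.609
grip_force: 25.0
```

Call:
carry_out --targets '[0.045,-0.02,0.028,0,0,0.045,-0.0285,0.04,0.01,0,0.045,-0.0285,0.04,0.04,0,0.045,-0.0285,0.04,0.07,0,0.045,-0.0285,0.04,0.082,0,0.045,-0.0285,0.04,0.086,0,0.045,-0.0285,0.04,0.086,0,0.045,-0.0285,0.04,0.086,0]'

```text
clock: 6.05
tcp_pos: [0.4588, -0.3451, 0.0247]
tool_rot: [[1.0, 0.0, 0.001], [0.0, -1.0, -0.001], [0.001, 0.001, -1.0]]
wrist_force: [-0.4, 0.7, -0.9]
gripper_width: 0.612
grip_force: 25.0
```

Call:
carry_out --targets '[0.045,0,0,0.001,0,0.075,0,0,0.001,0,0.075,0,0,0.001,0,0.075,0,0,-0.02,0,0.085,0,0,-0.07,0,0.085,0.01,-0.03,-0.1,0,0.085,0.015,-0.08,-0.1,0.05,0.085,0.02,-0.14,-0.1,0.1]'

```text
clock: 7.05
tcp_pos: [0.4788, -0.2041, 0.1259]
tool_rot: [[0.995, -0.103, 0.002], [-0.103, -0.995, -0.001], [0.002, 0.001, -1.0]]
wrist_force: [0.6, -0.2, -0.4]
gripper_width: 0.932
grip_force: 0.0
```

```bash
python3 - <<'E'
from rig import arm
import numpy as np
print(arm.get_obs()["tcp_pos"],arm.get_obs()["tool_rot"][:,0])
E
```

```text
[ 0.47884637 -0.20408674  0.12585897] [ 0.99471389 -0.10265767  0.00238286]
```

Call:
carry_out --targets '[0.085,-0.011,-0.058,0,0.03,0.085,-0.022,-0.117,0,0.07,0.085,-0.033,-0.176,0,0.11,0.085,-0.044,-0.235,0,0.15,0.085,-0.053,-0.282,0,0.18,0.085,-0.058,-0.309,0,0.1845,0.085,-0.0593,-0.3157,0.01,0.1845,0.085,-0.0593,-0.3157,0.02,0.1845]'

```text
clock: 8.05
tcp_pos: [0.4508, 0.115, 0.1038]
tool_rot: [[0.96, -0.28, 0.001], [-0.28, -0.96, 0.0], [0.001, -0.0, -1.0]]
wrist_force: [0.1, 0.5, 0.3]
gripper_width: 0.928
grip_force: 0.0
```

```bash
python3 - <<'E'
from rig import arm
import cv2
d=arm.capture("wrist"); cv2.imwrite("pics/w2.png",d["image"][:,:,::-1]); print(arm.get_obs()["tcp_pos"],arm.get_obs()["qpos"])
E
```

```text
[0.45008671 0.11440765 0.10243631] [ 1.13883943e+01  1.10313382e+01  1.28696139e+02 -6.08035301e-03
  4.03504605e+01  1.17701481e+02]
```

View pics/w2.png

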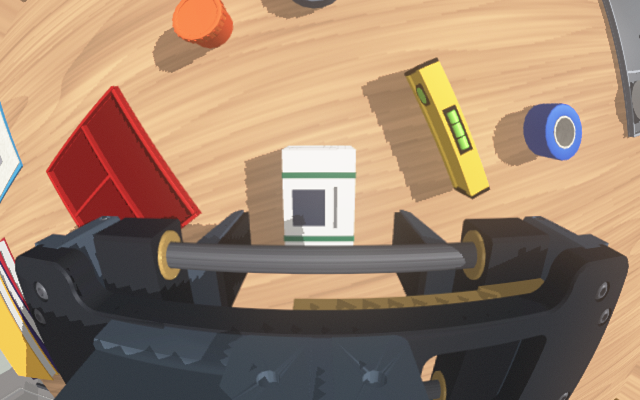

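The bundle (319,197) is square and centred between the fingers. Next: descend, grip, lift.

Call:
carry_out --targets '[0.085,0,0,0.03,0,0.085,0,0,0.065,0,0.085,0,0,0.08,0,0.085,0,0,0.083,0,0.05,0,0,0.083,0,0.045,0,0,0.083,0,0.045,0,0,0.083,0,0.045,0,0,0.083,0]'

```text
clock: 9.1
tcp_pos: [0.4512, 0.1153, 0.0216]
tool_rot: [[0.96, -0.281, 0.001], [-0.281, -0.96, 0.0], [0.001, -0.0, -1.0]]
wrist_force: [-1.1, -0.7, 9.2]
gripper_width: 0.611
grip_force: 25.0
```

Call:
carry_out --targets '[0.045,0,0,-0.03,0,0.045,0,0,-0.08,0,0.045,0.012,0.021,-0.1,-0.02,0.045,0.035,0.062,-0.1,-0.06,0.045,0.063,0.111,-0.1,-0.1,0.045,0.092,0.162,-0.1,-0.15,0.045,0.121,0.213,-0.1,-0.2,0.045,0.15,0.264,-0.1,-0.2635]'

```text
clock: 10.1
tcp_pos: [0.5207, -0.1823, 0.1212]
tool_rot: [[1.0, -0.019, 0.0], [-0.019, -1.0, -0.0], [0.0, 0.0, -1.0]]
wrist_force: [1.0, 0.4, -1.1]
gripper_width: 0.615
grip_force: 25.0
```

Call:
carry_out --targets '[0.045,0.014,0.056,0,0,0.045,0.028,0.112,0,0,0.045,0.039,0.153,0,0,0.045,0.0421,0.1656,0.01,0,0.045,0.0421,0.1656,0.05,0,0.045,0.0421,0.1656,0.085,0,0.045,0.0421,0.1656,0.096,0,0.045,0.0421,0.1656,0.096,0]'

```text
clock: 11.1
tcp_pos: [0.559, -0.3458, 0.0247]
tool_rot: [[1.0, -0.02, -0.001], [-0.02, -1.0, 0.001], [-0.001, -0.001, -1.0]]
wrist_force: [0.1, -1.1, 0.2]
gripper_width: 0.612
grip_force: 25.0
```

Call:
carry_out --targets '[0.045,0,0,0.001,0,0.075,0,0,0.001,0,0.075,0,0,0.001,0,0.075,0,0,-0.02,0,0.075,0,0,-0.06,0,0.075,-0.01,-0.04,-0.08,-0.05,0.075,-0.023,-0.09,-0.08,-0.13,0.075,-0.037,-0.147,-0.08,-0.2095]'

```text
clock: 12.1
tcp_pos: [0.5255, -0.1982, 0.1068]
tool_rot: [[0.982, 0.189, 0.002], [0.189, -0.982, -0.001], [0.002, 0.001, -1.0]]
wrist_force: [1.7, -0.4, 0.4]
gripper_width: 0.82
grip_force: 0.0
```

Call:
carry_out --targets '[0.07,-0.002,-0.06,0,0,0.07,-0.005,-0.12,0,0,0.07,-0.007,-0.17,0,0,0.07,-0.0079,-0.1943,0,0,0.07,-0.0079,-0.1943,0.04,0,0.07,-0.0079,-0.1943,0.075,0,0.07,-0.0079,-0.1943,0.083,0,0.07,-0.0079,-0.1943,0.084,0]'

```text
clock: 13.1
tcp_pos: [0.4817, -0.0097, 0.0218]
tool_rot: [[0.982, 0.187, 0.0], [0.187, -0.982, -0.0], [0.0, 0.0, -1.0]]
wrist_force: [-0.4, 0.1, 0.3]
gripper_width: 0.77
grip_force: 0.0
```

Call:
carry_out --targets '[0.01,0,0,0,0,0.01,0,0,0,0,0.01,0,0,0,0,0.01,0,0,0,0,0.01,0,0,0,0,0.01,0,0,0,0]'

```text
clock: 13.85
tcp_pos: [0.4812, -0.0096, 0.021]
tool_rot: [[0.982, 0.188, -0.0], [0.188, -0.982, 0.0], [-0.0, -0.0, -1.0]]
wrist_force: [-1.1, -0.1, 2.3]
gripper_width: 0.221
grip_force: 25.0
```

Call:
carry_out --targets '[0.01,0,0,-0.03,0,0.01,0,0,-0.075,0,0.01,0.01,-0.026,-0.085,-0.02,0.01,0.029,-0.076,-0.085,-0.05,0.01,0.051,-0.132,-0.085,-0.08,0.01,0.073,-0.19,-0.085,-0.11,0.01,0.093,-0.242,-0.085,-0.129,0.01,0.1066,-0.2777,-0.085,-0.129]'

```text
clock: 14.85
tcp_pos: [0.5337, 0.2855, 0.1057]
tool_rot: [[0.949, 0.314, -0.0], [0.314, -0.949, -0.0], [-0.0, -0.0, -1.0]]
wrist_force: [0.5, 0.2, -1.2]
gripper_width: 0.216
grip_force: 25.0
```

```bash
python3 - <<'E'
from rig import arm
import cv2
d=arm.capture("wrist"); cv2.imwrite("pics/w3.png",d["image"][:,:,::-1]); print(arm.get_obs()["tcp_pos"],arm.get_obs()["qpos"])
E
```

```text
[0.53477532 0.28850418 0.10613417] [2.61340117e+01 2.19906809e+01 1.12669753e+02 4.67399909e-02
 4.52359185e+01 9.77975126e+01]
```

View pics/w3.png

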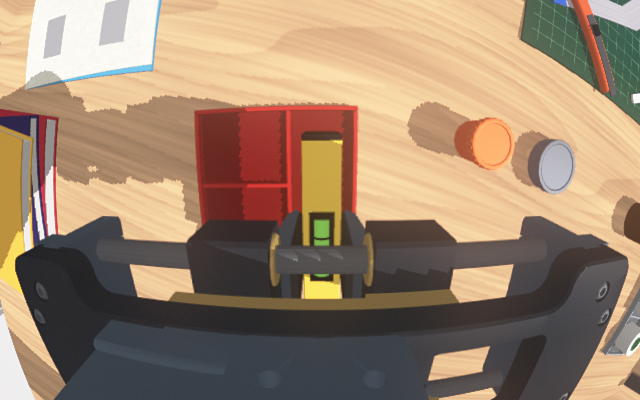

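The level (321,215) is parallel to the long compartment (x from 290 to 357) and over it. Next: lower and release.

Call:
carry_out --targets '[0.01,0,0,0,0,0.01,0,0,0.03,0,0.01,0,0,0.065,0,0.01,0,0,0.079,0,0.01,0,0,0.082,0,0.01,0,0,0.082,0,0.045,0,0,0.082,0,0.045,0,0,0.082,0]'

```text
clock: 15.9
tcp_pos: [0.5342, 0.2832, 0.0245]
tool_rot: [[0.95, 0.312, 0.001], [0.312, -0.95, 0.0], [0.001, -0.0, -1.0]]
wrist_force: [0.6, 0.6, 0.7]
gripper_width: 0.407
grip_force: 0.0
```

Call:
carry_out --targets '[0.045,0,0,-0.02,0,0.06,0,0,-0.07,0,0.075,0.01,0.026,-0.08,0,0.075,0.03,0.08,-0.08,0,0.075,0.049,0.13,-0.08,0,0.075,0.0542,0.1431,-0.08,0,0.075,0.0542,0.1431,-0.05,0,0.075,0.0542,0.1431,-0.02,0]'

```text
clock: 16.9
tcp_pos: [0.6303, 0.1644, 0.0446]
tool_rot: [[0.95, 0.312, 0.001], [0.312, -0.95, 0.0], [0.001, 0.0, -1.0]]
wrist_force: [0.4, 0.5, -0.2]
gripper_width: 0.824
grip_force: 0.0
```

Call:
carry_out --targets '[0.075,0,0,0.015,0,0.075,0,0,0.019,0,0.075,0,0,0.019,0,0.035,0,0,0.019,0,0.035,0,0,0.019,0,0.035,0,0,0.019,0,0.035,0,0,0.019,0,0.035,0,0,0.019,0]'

```text
clock: 17.9
tcp_pos: [0.6301, 0.1642, 0.0252]
tool_rot: [[0.95, 0.312, 0.0], [0.312, -0.95, 0.0], [0.0, -0.0, -1.0]]
wrist_force: [-1.5, 0.4, 5.2]
gripper_width: 0.472
grip_force: 25.0
```

Call:
carry_out --targets '[0.035,0,0,-0.03,0,0.035,0,0,-0.08,0,0.035,-0.001,-0.025,-0.1,0,0.035,-0.003,-0.075,-0.1,0,0.035,-0.006,-0.13,-0.1,0,0.035,-0.008,-0.18,-0.1,0,0.035,-0.0097,-0.208,-0.1,0,0.035,-0.0097,-0.2131,-0.095,0]'

```text
clock: 18.9
tcp_pos: [0.5536, 0.3649, 0.1198]
tool_rot: [[0.949, 0.314, 0.0], [0.314, -0.949, 0.0], [0.0, -0.0, -1.0]]
wrist_force: [0.2, -0.7, -1.6]
gripper_width: 0.474
grip_force: 25.0
```

Call:
carry_out --targets '[0.035,0,0,0.01,0,0.035,0,0,0.045,0,0.035,0,0,0.08,0,0.035,0,0,0.091,0,0.035,0,0,0.092,0,0.035,0,0,0.092,0,0.06,0,0,0.092,0,0.06,0,0,0.092,0]'

```text
clock: 19.9
tcp_pos: [0.5545, 0.3636, 0.0284]
tool_rot: [[0.95, 0.312, 0.001], [0.312, -0.95, 0.0], [0.001, -0.0, -1.0]]
wrist_force: [-0.1, -0.5, 0.3]
gripper_width: 0.648
grip_force: 0.0
```

Call:
carry_out --targets '[0.06,0,0,-0.03,0,0.06,0,0,-0.08,0,0.08,-0.015,0.026,-0.09,0,0.08,-0.04,0.07,-0.09,0,0.08,-0.069,0.121,-0.09,0,0.08,-0.098,0.172,-0.09,0,0.08,-0.127,0.223,-0.09,0,0.08,-0.156,0.274,-0.09,0]'

```text
clock: 20.9
tcp_pos: [0.4912, 0.0529, 0.1184]
tool_rot: [[0.95, 0.313, 0.001], [0.313, -0.95, 0.0], [0.001, 0.0, -1.0]]
wrist_force: [0.2, -0.8, 0.8]
gripper_width: 0.879
grip_force: 0.0
```

Call:
carry_out --targets '[0.08,-0.029,0.051,0,0,0.08,-0.058,0.102,0,0,0.08,-0.082,0.144,0,0,0.08,-0.0933,0.1634,0,0,0.08,-0.0933,0.1634,0.03,0,0.08,-0.0933,0.1634,0.07,0,0.08,-0.0933,0.1634,0.095,0,0.08,-0.0933,0.1634,0.098,0]'

```text
clock: 21.9
tcp_pos: [0.4532, -0.1295, 0.0189]
tool_rot: [[0.95, 0.312, -0.002], [0.312, -0.95, 0.001], [-0.002, -0.001, -1.0]]
wrist_force: [-0.1, 0.6, 0.6]
gripper_width: 0.877
grip_force: 0.0
```

Call:
carry_out --targets '[0.08,0,0,0,0,0.045,0,0,0,0,0.045,0,0,0,0,0.045,0,0,0,0,0.045,0,0,0,0]'

```text
clock: 22.52
tcp_pos: [0.4543, -0.1299, 0.0205]
tool_rot: [[0.95, 0.312, 0.001], [0.312, -0.95, -0.0], [0.001, 0.0, -1.0]]
wrist_force: [-1.7, 0.5, 8.7]
gripper_width: 0.613
grip_force: 25.0
```

Call:
carry_out --targets '[0.045,0,0,-0.03,0,0.045,0,0,-0.08,0,0.045,0.01,-0.025,-0.1,0,0.045,0.027,-0.069,-0.1,0,0.045,0.048,-0.122,-0.1,0,0.045,0.069,-0.175,-0.1,0,0.045,0.089,-0.228,-0.1,0,0.045,0.11,-0.281,-0.1,0]'

```text
clock: 23.52
tcp_pos: [0.4705, 0.1734, 0.1202]
tool_rot: [[0.95, 0.312, 0.0], [0.312, -0.95, 0.0], [0.0, 0.0, -1.0]]
wrist_force: [0.6, -0.8, -0.4]
gripper_width: 0.61
grip_force: 25.0
```

Call:
carry_out --targets '[0.045,0.021,-0.053,0,0,0.045,0.041,-0.104,0,0,0.045,0.055,-0.14,0,0,0.045,0.0612,-0.1566,0,0,0.045,0.0612,-0.1566,0.03,0,0.045,0.0612,-0.1566,0.07,0,0.045,0.0612,-0.1566,0.092,0,0.045,0.0612,-0.1566,0.097,0]'

```text
clock: 24.52
tcp_pos: [0.479, 0.3379, 0.0226]
tool_rot: [[0.95, 0.312, -0.003], [0.312, -0.95, -0.002], [-0.004, 0.001, -1.0]]
wrist_force: [-10.4, -10.4, 36.2]
gripper_width: 0.611
grip_force: 25.0
```

Call:
carry_out --targets '[0.045,0,0,0,0,0.07,0,0,0,0,0.07,0,0,0,0,0.07,0,0,-0.02,0,0.07,0,0,-0.07,0,0.07,0,0.01,-0.13,0,0.07,-0.01,0.06,-0.17,0,0.07,-0.01,0.12,-0.2,0]'

```text
clock: 25.52
tcp_pos: [0.5062, 0.2273, 0.2233]
tool_rot: [[0.949, 0.314, 0.003], [0.314, -0.949, 0.001], [0.003, -0.0, -1.0]]
wrist_force: [1.3, 0.0, -0.7]
gripper_width: 0.768
grip_force: 0.0
```

```bash
python3 - <<'E'
from rig import arm
import cv2,numpy as np
from h import *
print(arm.get_obs()["tcp_pos"])
d=arm.capture("top"); a=d["image"][60:360,120:520,::-1]; cv2.imwrite("pics/top1.png",cv2.resize(a,(800,600),interpolation=cv2.INTER_CUBIC))
W=cloud(d)
for n,c,yaw in(("red",(.521,.3229),18.2),("grey",(.518,-.3456),-1.2)):
    t=np.radians(yaw);R=np.array([[np.cos(t),np.sin(t)],[-np.sin(t),np.cos(t)]])
    L=(W[...,:2]-c)@R.T
    m=(np.abs(L[...,0])<.1)&(np.abs(L[...,1])<.08)&(W[...,2]>.03)&(W[...,2]<.07)&(d["depth"]>0)
    k,l,s,_=cv2.connectedComponentsWithStats(m.astype(np.uint8))
    for i in range(1,k):
        if s[i,4]>60: print(n,np.round(L[l==i].mean(0)*1000,1),"z",np.round(np.percentile(W[l==i][:,2],[20,50,80])*1000),s[i,4])
E
```

```text
[0.50620962 0.22731502 0.2233475 ]
red [ 35.6 -48.9] z [40. 42. 43.] 114
red [-39.5 -44.1] z [40. 42. 43.] 209
grey [38.9  0.7] z [41. 42. 44.] 1193
grey [-59.2   0.2] z [38. 40. 42.] 447
```

View pics/top1.png

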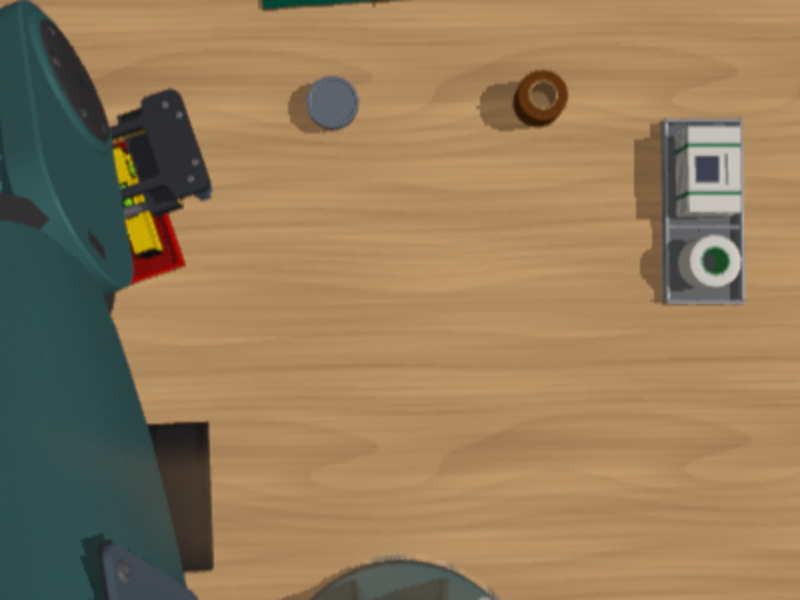

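The grey kit is seated: captions at (708,170) and white tape at (713,262) in the crop. The tin and brown roll haven't moved. The arm hides the red tray, so I'll clear it and look once more.

Call:
carry_out --targets '[0.07,0,0.05,0,0,0.07,0,0.1,0,0,0.07,0,0.15,0,0,0.07,0,0.2,0,0,0.07,0,0.25,0,0,0.07,0,0.28,0,0,0.07,0,0.29,0,0,0.07,0,0.29,0,0]'

```text
clock: 26.58
tcp_pos: [0.5966, -0.0474, 0.2205]
tool_rot: [[0.95, 0.312, 0.0], [0.312, -0.95, 0.0], [0.0, 0.0, -1.0]]
wrist_force: [-0.6, -0.2, 0.4]
gripper_width: 0.763
grip_force: 0.0
```

```bash
python3 - <<'E'
from rig import arm
import cv2,numpy as np
from h import *
d=arm.capture("top"); a=d["image"][60:360,120:520,::-1]; cv2.imwrite("pics/top2.png",cv2.resize(a,(800,600),interpolation=cv2.INTER_CUBIC))
W=cloud(d)
for n,c,yaw in(("red",(.521,.3229),18.2),("grey",(.518,-.3456),-1.2)):
    t=np.radians(yaw);R=np.array([[np.cos(t),np.sin(t)],[-np.sin(t),np.cos(t)]])
    L=(W[...,:2]-c)@R.T
    m=(np.abs(L[...,0])<.1)&(np.abs(L[...,1])<.08)&(W[...,2]>.034)&(W[...,2]<.07)&(d["depth"]>0)
    k,l,s,_=cv2.connectedComponentsWithStats(m.astype(np.uint8))
    for i in range(1,k):
        if s[i,4]>60: print(n,np.round(L[l==i].mean(0)*1000,1),"z",np.round(np.percentile(W[l==i][:,2],[20,50,80])*1000),s[i,4])
E
```

```text
red [ -0.5 -43.9] z [40. 42. 43.] 575
red [43.4 25.6] z [43. 45. 46.] 377
red [-34.9  26.1] z [38. 40. 41.] 429
grey [39.1  0. ] z [41. 43. 44.] 1158
grey [-59.1  -0.3] z [39. 40. 42.] 421
```

View pics/top2.png

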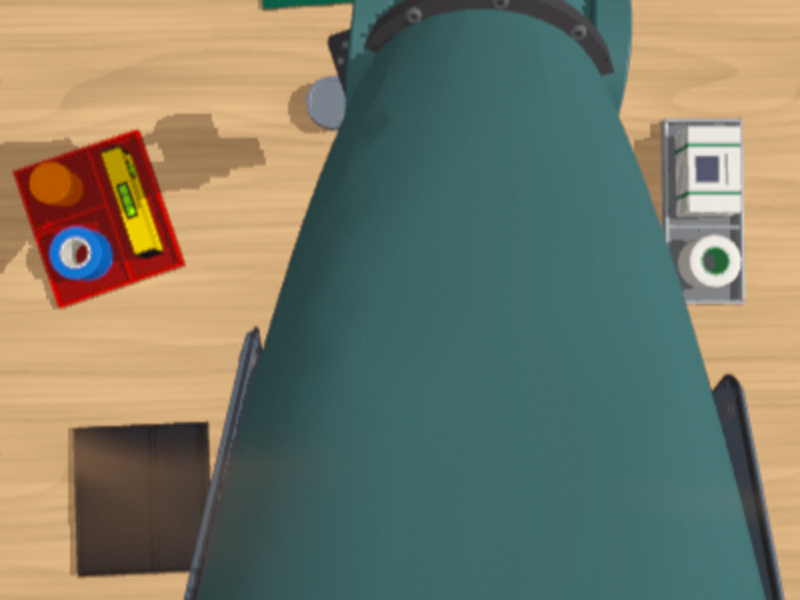

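All five things are seated: tub (55,185), blue tape (80,252) and level (132,200) in the red tray, captions (708,170) and white tape (713,262) in the grey one. The centres are within about 3 mm of nominal and the heights are right.

```bash
python3 -c "
from rig import arm
print(arm.finish_job())"
```

```text
the job is handed in; nothing more can be done
None
```

I handed the job in at about 27 s: all five things are standing in their own compartments within about 3 mm of centre, and the parcel tape and tin were left alone; `finish_job` reported no verdict.

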